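# Plug the pressure gauge into the air outlet's quick coupler

### The job

Fit the pressure gauge to the bench air outlet: push the coupler's spring sleeve down until it stays down by itself and let go of it, then take the gauge out of its wooden stand and press its plug straight down into the coupler until the sleeve springs back up over it, and leave the gauge locked there, upright. Work gently, by feel: the plug and coupler dent if they are forced together with more than about 30 N. Leave the other things on the bench where they are.

Things in the scene. Friction and masses are not known exactly. Their poses are not given: they have to be found in the camera images.
- coupler: The air outlet: aluminium block 100 x 64 x 30 mm fixed to the bench, with a brass quick coupler standing upright on its middle. Origin: centre of the block's underside, on the bench; z up through the coupler's axis, x along the block. The coupler stands on a threaded riser that may be screwed in or out by up to 8 mm either way; how far is not given: feel or see it.
- mouth_mid (a point): On the coupler's axis, 112 mm above the bench: mid height of the open mouth (brass rim, 26 mm outside, bore 18 mm). The true mouth is up to 8 mm higher or lower, as the riser is screwed. The plug enters freely for 20 mm below the mouth, then meets a sprung valve (4 N, 0.8 N more per mm). The catch trips some 6 mm further, 1 mm before the plug's shoulder meets the rim.
- collar_mid (a point): On the axis, 90 mm above the bench: mid height of the upper face of the steel sleeve's collar (50 mm wide, 6 mm thick) with the sleeve up; true height up to 8 mm more or less. Above it the sleeve's knurled waist, 32 mm wide, rises 24 mm, to 2 mm above the mouth. Fingers set either side of the waist can press on the collar.
- sleeve (a joint): How far the sleeve is down (m): 0 = up, where its spring holds it; hard stop at 0.014. Pushing it down takes 5 to 10 N and a small bump half-way; at 0.012 a hidden catch engages and holds it at about 0.012 when let go. With the sleeve up, jaws in the bore stop a plug 13 mm below the mouth; held down, they open. A plug pressed in trips the catch: the sleeve springs up and jaws grip the plug's groove.
- valve (a joint): How far the black sprung valve inside the coupler's bore is pressed down (m): 0 = free, its top 20 mm below the mouth; 0.007 = plug fully in. About 0.0045 once the plug is locked and let go.
- gauge: Pressure gauge with plug, loose, 0.15 to 0.3 kg. Origin: centre of the plug's tip; z up along the plug, x along the axis of the round dial case (dial faces -x). Steel plug 16 mm in diameter, 27 mm long, tip bevelled 2 mm, groove at 7.5 to 17 mm; above it a brass hexagon shoulder, neck and case. It starts upright in the wooden stand.
- gauge_case (a point): Centre of the dial case, where to grip: black round case 48 mm in diameter, its axis level along the gauge's x, 26 mm thick between its flat faces. 68 mm above the plug's tip, 41 mm above the shoulder, 75 mm above the bench while in the stand.
- gauge_tip (a point): Centre of the plug's tip, the lower end of the gauge.
- gauge_shoulder (a point): Centre of the underside of the brass hexagon shoulder (24 mm over corners, 12 mm high), 27 mm above the tip. It rests on the stand's top at the start and comes down on the coupler's rim when the plug is fully in. Once locked and let go, the plug rises again by about 2 mm and stays.
- stand: Wooden block 90 x 60 x 34 mm, fixed, with one hole 18 mm wide and 30 mm deep in the middle of its top, in which the gauge stands. Origin: centre of its underside.
- wax_tin: Bystander: round metal tin, 66 mm wide, 28 mm high. Origin at its underside. Leave it alone.
- cup_a: Bystander: turned wooden cup, 66 mm wide, 55 mm high. Origin at its underside. Leave it alone.
- sand_block: Bystander: brown sanding block 64 x 84 x 30 mm. Origin at its underside. Leave it alone.

How it is judged:
On the way, in this order (a step that is already met when the one before it is completed fails the run):
1. the sleeve is pushed down until its catch holds it, and let go (value of joint sleeve above 0.0105 m and contact force between the fingers and coupler below 0.3 N), for 0.3 s.
2. the gauge's plug is pressed in and the sleeve has sprung up over it (value of joint sleeve below 0.0025 m and value of joint valve above 0.002 m and horizontal distance between gauge_tip and coupler below 0.004 m and angle between gauge's own z axis and vertical below 0.12 rad), for 0.2 s.
At the end, for the whole second after the job is handed in: The sleeve is up again (within 2.5 mm of fully up) with the gauge's plug locked in the coupler: valve pressed in by more than 2 mm by the plug, tip within 4 mm of the coupler's axis, gauge upright within 0.12 rad, released and at rest; tin, cup and sanding block within 25 mm of where they stood (all of step 2 and linear speed of gauge below 0.02 m/s and distance of each of wax_tin, cup_a, sand_block from where it was at the start of the episode below 0.025 m); the robot touches nothing.
It fails at once if the gauge is forced against the coupler with more than 30 N (contact force between gauge and coupler above 30 N).
It fails at once if the robot presses or squeezes the coupler with more than 60 N (contact force between any of the arm, the fingers and coupler above 60 N).
It fails at once if the tin, the cup or the sanding block is pushed away or tipped (distance of any of wax_tin, cup_a, sand_block from where it was at the start of the episode above 0.025 m or angle between any of wax_tin, cup_a, sand_block's own z axis and vertical above 0.5 rad).
It also fails if it takes over 64 s, if anything falls off the work surface, if the arm or the gripper's body presses on something with over 40 N, if the wrist force passes 120 N, or if a joint passes its speed limit or range.

### The arm

A 7-joint arm with a two-finger parallel gripper is mounted at the origin on a cart in front of the work surface, level with it; the furniture and walls round the work are solid. World frame = base frame: x ahead of the robot, y to its left, z up, the work surface at z = 0. Lengths are in m, angles in rad, forces in N, time in s.
With the tool pointing down it reaches from about 0.4 to 0.85 m from the base axis. Payload 10.4 kg.
Tool frame: the origin (TCP) lies between the finger pads; the fingertips stand 19 mm ahead of it and the grasp point (between the pads) is the TCP; x points along the fingers, y is the direction in which the jaws open and shut, and the axes are right-handed (so a half turn about x gives the same grasp; the last joint's range is limited). The gripper opens to 87 mm and grips with 3 to 60 N. Pads are 19 mm wide; open, the fingers measure 117 mm over their backs; the gripper's body (75 mm by 190 mm) begins 51 mm behind the grasp point.
Start: joints at [1.215, 0.332, -0.065, 1.46, 0.022, 1.35, -0.088], TCP at [0.204, -0.591, 0.242] pointing down, gripper open.
Joint ranges: [-2.6, 2.6], [-0.5, 2.12], [-1.47, 1.34], [0.16, 2.42], [-1.27, 4.41], [0.06, 2.06], [-2.6, 2.6]. Speed limits (rad/s): [2.22, 2.22, 2.79, 2.79, 3.14, 3.14, 3.14].

### API

Orientations are given as a unit quaternion [x, y, z, w].
In Python, from bench import r gives the robot as it stands.
- The arm moves only by the tool drive_tool, never from a script. Its argument "motion" is a list of rows, each a list of 4 numbers: the shift along the tool's x, y, z in cm, then the turn about the tool's x in units of 5 degrees (1.0 is 5 degrees). In form: [[tx, ty, tz, twist], ...]. A call has 1 to 20 rows; each row is the pose to reach, as a shift and turn from the pose commanded when the call began, along the tool's axes at that moment; what a row does not reach only later rows make up. A row lasts 1/12 s, in which the tool goes at most 41.7 mm and 7.16 degrees, less where a joint would pass 70% of its speed; a pose out of reach is approached as far as the arm can. A call with a gripper value outside its range is refused whole. "grip" is the closure in counts, from 0 (fully open) to 255 (shut), set as the call begins (left out, the last holds). The fingers move at their own pace and stop on an object; "force" is the grip in N (left out, the last holds). Time passes only in rows, so rows that repeat a pose let the fingers close. It gives the time, the measured TCP pose, the force and the opening at its end, in the units of the state.
- r.read_state(): the state, without advancing time (a new reading comes with each control period).
- r.camera(name): name is "scene" or "top"; returns the picture (384x512x3 uint8, red, green, blue); there is no depth.
- r.calibration(name): a dict with "fx", "fy", "cx", "cy" (pixels), "xyz" and "orientation" of the camera in the world. Camera axes: x right, y up, looking along -z (the intrinsics and any distortion apply to the point x, -y, -z); pixel columns grow to the right and rows downward; lengths in m; the calibration is good to about 2 mm. A picture is of the moment at which its call begins. calibration takes no time and is no camera call.
- r.close_job(): hands the job in, once; it reports no verdict.
The state is a dict: "time": time; "joint_positions": joint angles; "joint_vel": joint speeds; "joint_torque": joint torques, N m; "ee_pos": TCP position; "eef_rot": TCP orientation; "ft_force": force on the tool from outside, world axes, zero at the start; "torque": the same for the moment, N m; "width": finger opening in m.
Only numpy, scipy, OpenCV 4.12 (cv2) and the standard library are available. Lean on these libraries where they do the work, as an engineer would, in place of code of your own. Each camera call takes 0.05 s, during which the arm holds its last target.

## Working session

There is one attempt and no reset: what is moved stays moved. The work goes in short steps, Python scripts to look and compute and a tool call to move; the robot and the scene stay as the last step left them, time stands still between calls to the robot, and variables do not carry over. Pictures are saved under pics/ and viewed, and the job is handed in when it is done.

Besides the shell and the picture viewer there is one more tool, called after "Emit:" as name([rows], argument=value, ...), one row to a line, values as JSON. drive_tool: Moves the arm, as the interface text tells. Its arguments: {"type":"object","properties":{"motion":{"type":"array","items":{"type":"array","items":{"type":"number"}}},"grip":{"type":"number"},"force":{"type":"number"}},"required":["motion"]}

```bash
ls; mkdir -p pics
python3 - <<'E'
from bench import r
import cv2
for n in("scene","top"):
    cv2.imwrite(f"pics/{n}0.png",r.camera(n)[:,:,::-1]); print(n,r.calibration(n))
print(r.read_state())
E
```

```text
pics
scene {'fx': 490.5288036206409, 'fy': 490.5288036206409, 'cx': 254.8237772646288, 'cy': 187.22601583418205, 'xyz': array([-0.39056351,  0.49859419,  1.03784142]), 'orientation': array([-0.22066263,  0.35343325,  0.76192848, -0.49584063])}
top {'fx': 389.5030174421004, 'fy': 389.5030174421004, 'cx': 256.91880658094203, 'cy': 197.85676861249334, 'xyz': array([0.36647774, 0.00759709, 1.14608394]), 'orientation': array([ 0.08427417, -0.07057863, -0.64916124,  0.75266607])}
{'time': 0.1, 'joint_positions': array([ 1.21539023,  0.3327888 , -0.06468567,  1.46081937,  0.02161219,
        1.34992473, -0.08848013]), 'joint_vel': array([ 7.31814248e-05, -1.05601292e-03,  6.66073379e-04, -1.50674673e-03,
       -1.21911520e-03, -1.24990749e-03,  7.59648499e-05]), 'joint_torque': array([ 1.56657115e-03, -6.24549437e+01,  2.47518107e-02, -3.90714169e+01,
       -6.13977760e-02,  3.67458828e-02,  9.91137813e-05]), 'ee_pos': array([ 0.20406883, -0.59041401,  0.240864  ]), 'eef_rot': array([-0.69723955, -0.11756091,  0.6974359 , -0.11670306]), 'ft_force': array([-0.50527954,  0.65926642,  0.24822853]), 'torque': array([ 0.00010243, -0.00918378, -0.02521925]), 'width': 0.08682542841842701}
```

View pics/scene0.png

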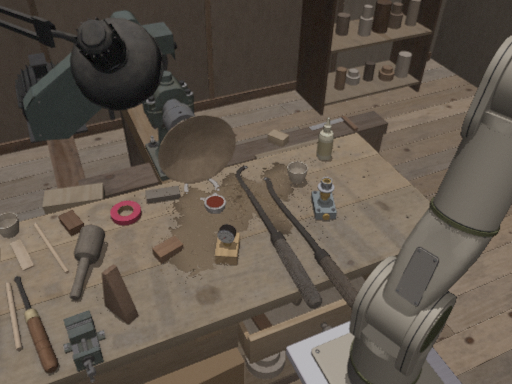

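View pics/top0.png

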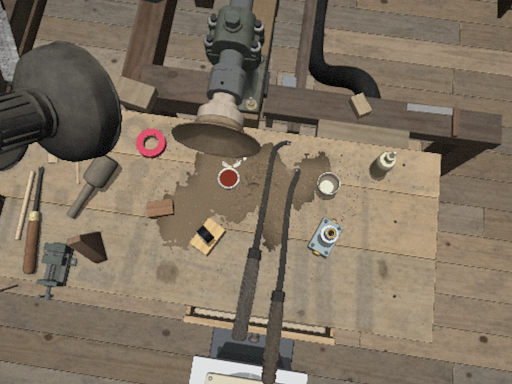

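```bash
cat > h.py <<'E'
import numpy as np,cv2
from scipy.spatial.transform import Rotation as R
from bench import r
C={n:r.calibration(n) for n in("scene","top")}
def proj(n,p):
    c=C[n];q=R.from_quat(c["orientation"]).inv().apply(np.asarray(p,float)-c["xyz"])
    return np.array([c["cx"]+c["fx"]*q[0]/-q[2],c["cy"]-c["fy"]*q[1]/-q[2]])
def ray(n,uv):
    c=C[n];d=np.array([(uv[0]-c["cx"])/c["fx"],-(uv[1]-c["cy"])/c["fy"],-1])
    return c["xyz"],R.from_quat(c["orientation"]).apply(d/np.linalg.norm(d))
def onz(n,uv,z):
    o,d=ray(n,uv);return o+d*(z-o[2])/d[2]
def tri(us,ut):
    A=np.zeros((3,3));b=np.zeros(3);L=[ray("scene",us),ray("top",ut)]
    for o,d in L:
        P=np.eye(3)-np.outer(d,d);A+=P;b+=P@o
    x=np.linalg.solve(A,b);return x,[np.linalg.norm((np.eye(3)-np.outer(d,d))@(x-o)) for o,d in L]
E
python3 - <<'E'
from h import *
print(proj("top",[0,0,0]),proj("top",[.204,-.59,.24]),proj("scene",[.204,-.59,.24]))
for n,b in (("scene",[(195,215,60,60),(290,165,60,60)]),("top",[(180,205,60,60),(295,205,60,60)])):
    im=cv2.imread(f"pics/{n}0.png")
    o=[cv2.resize(im[y:y+h,x:x+w],(390,390),interpolation=cv2.INTER_CUBIC) for x,y,w,h in b]
    cv2.imwrite(f"pics/{n}0z.png",np.hstack(o))
E
```

```text
[240.87386218 424.74078949] [525.04114908 404.93598071] [537.74736351 174.33450709]
```

View pics/scene0z.png

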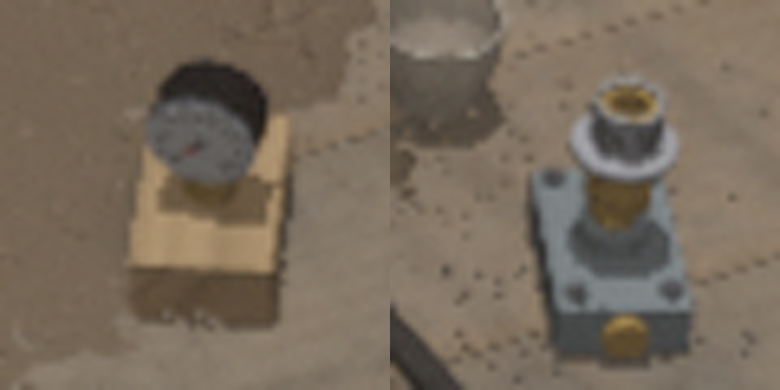

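View pics/top0z.png

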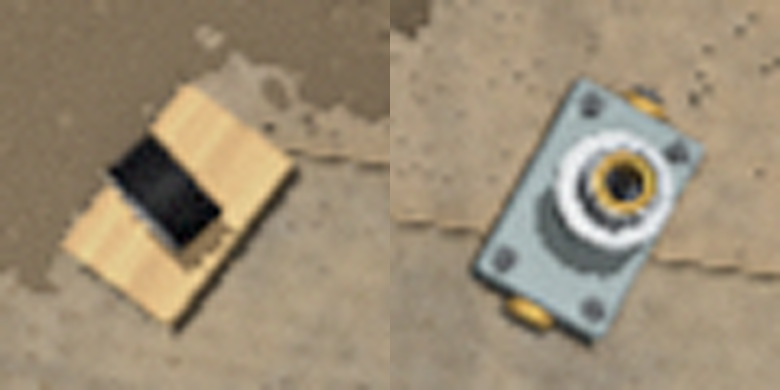

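```bash
cat > seg.py <<'E'
from h import *
def grab(n): return r.camera(n)[:,:,::-1].copy()
def comp(mask,x0,y0,S,near):
    n,l,st,ce=cv2.connectedComponentsWithStats(mask.astype(np.uint8))
    c=None;k=l[int((near[1]-y0)*S),int((near[0]-x0)*S)]
    if k==0: k=1+np.argmin([np.hypot(*(ce[i]-((np.array(near)-[x0,y0])*S))) +(1e3 if st[i,4]<4*S*S else 0) for i in range(1,n)])
    return (l==k)
E
python3 - <<'E'
from seg import *
S=8
def crop(n,x,y,w,h):
    im=cv2.imread(f"pics/{n}0.png")
    M=np.float32([[S,0,-x*S],[0,S,-y*S]])
    return cv2.warpAffine(im,M,(w*S,h*S),flags=cv2.INTER_CUBIC)
out=[]
for n,(x,y),near in(("scene",(290,165),(326,187)),("top",(295,205),(330,233))):
    z=crop(n,x,y,60,60);hsv=cv2.cvtColor(z,cv2.COLOR_BGR2HSV)
    w=((hsv[...,2]>150)&(hsv[...,1]<35))
    g=((hsv[...,1]>110)&(hsv[...,2]>90))
    v=z.copy()
    for nm,m in(("white",w),("gold",g)):
        cs,_=cv2.findContours(m.astype(np.uint8),cv2.RETR_EXTERNAL,cv2.CHAIN_APPROX_NONE)
        for c in cs:
            if cv2.contourArea(c)<500: continue
            hull=cv2.convexHull(c);e=cv2.fitEllipse(c)
            print(n,nm,cv2.contourArea(c)/S/S,"ell c",np.array(e[0])/S+[x,y],"ax",np.array(e[1])/S,e[2])
            cv2.drawContours(v,[c],-1,(0,0,255) if nm=="white" else (255,0,0),1)
    out.append(v)
cv2.imwrite("pics/cseg.png",cv2.resize(np.hstack(out),(800,400)))
out=[]
for n,(x,y) in(("scene",(195,215)),("top",(180,205))):
    z=crop(n,x,y,60,60);hsv=cv2.cvtColor(z,cv2.COLOR_BGR2HSV)
    g=(hsv[...,1]<75)&(hsv[...,2]<140) if n=="scene" else hsv[...,2]<85
    w=(hsv[...,1]>85)&(hsv[...,2]>150)
    v=z.copy()
    for nm,m in(("case",g),("wood",w)):
        m=cv2.morphologyEx(m.astype(np.uint8),cv2.MORPH_OPEN,np.ones((13,13)))
        cs,_=cv2.findContours(m,cv2.RETR_EXTERNAL,cv2.CHAIN_APPROX_NONE)
        for c in cs:
            if cv2.contourArea(c)<2000: continue
            e=cv2.minAreaRect(c);mm=cv2.moments(c)
            print(n,nm,cv2.contourArea(c)/S/S,"rect",np.round(cv2.boxPoints(e)/S+[x,y],2).tolist(),"cen",mm['m10']/mm['m00']/S+x,mm['m01']/mm['m00']/S+y, "hull", )
            cv2.drawContours(v,[c],-1,(0,0,255) if nm=="case" else (255,0,0),1)
    out.append(v)
cv2.imwrite("pics/gseg.png",cv2.resize(np.hstack(out),(800,400)))
E
```

```text
scene white 26.375 ell c [325.70406723 186.08205032] ax [ 9.61664677 14.79756165] 97.65180206298828
scene gold 18.0859375 ell c [325.63495255 215.82830048] ax [5.03579473 5.58373404] 102.30966186523438
scene gold 18.1171875 ell c [326.55014038 179.93553543] ax [3.17478275 7.39980793] 96.7373046875
top white 588.7578125 ell c [326.1265564  235.50958824] ax [23.74438477 38.88376617] 28.68248748779297
top gold 17.8046875 ell c [315.95520782 252.6894989 ] ax [2.80539227 8.29732704] 118.77306365966797
top gold 60.6796875 ell c [330.71546173 232.63130569] ax [8.64966202 8.97294807] 126.61198425292969
top gold 8.9609375 ell c [333.84529877 220.61615276] ax [1.62145579 7.43344736] 119.15943908691406
scene case 380.984375 rect [[201.1, 239.19], [204.1, 218.16], [236.88, 222.84], [233.88, 243.87]] cen 222.82319648935734 231.61537922596344 hull
scene case 1661.6875 rect [[195.0, 215.0], [254.88, 215.0], [254.88, 274.88], [195.0, 274.88]] cen 229.58911701834228 255.40271228263185 hull
scene wood 159.5390625 rect [[214.46, 254.72], [216.58, 239.36], [237.86, 242.29], [235.74, 257.65]] cen 224.32627972838418 250.83218051678827 hull
top case 144.359375 rect [[195.63, 230.91], [202.43, 224.73], [213.92, 237.39], [207.12, 243.57]] cen 204.8493140491395 234.06618907168885 hull
top wood 217.65625 rect [[188.37, 242.57], [196.72, 231.26], [213.86, 243.92], [205.51, 255.23]] cen 200.23684194783442 244.33103314189998 hull
top wood 238.359375 rect [[199.04, 228.29], [208.36, 216.17], [225.18, 229.11], [215.86, 241.23]] cen 213.64501529553152 228.31142248443132 hull
```

View pics/cseg.png

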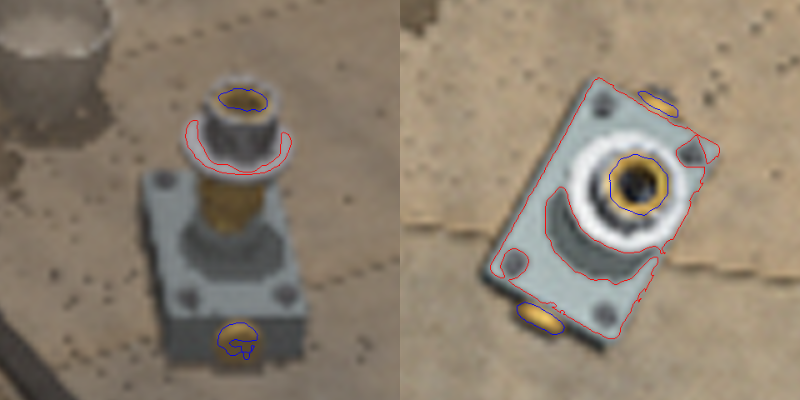

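View pics/gseg.png

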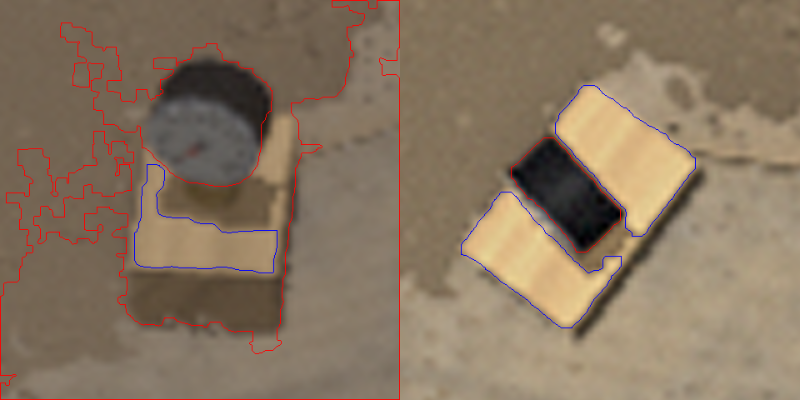

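Run:
```python
from seg import *
S=13
def crop(n,x,y,w,h):
    im=cv2.imread(f"pics/{n}0.png")
    M=np.float32([[S,0,-x*S+S/2-.5],[0,S,-y*S+S/2-.5]])
    return cv2.warpAffine(im,M,(w*S,h*S),flags=cv2.INTER_CUBIC)
def grid(v,x,y):
    for i in range(0,v.shape[1],S*5):
        cv2.line(v,(i,0),(i,v.shape[0]),(0,255,255) if (x+i//S)%10==0 else (0,120,120),1)
    for i in range(0,v.shape[0],S*5):
        cv2.line(v,(0,i),(v.shape[1],i),(0,255,255) if (y+i//S)%10==0 else (0,120,120),1)
    return v
a=grid(crop("scene",310,170,30,45),310,170);b=grid(crop("top",310,215,30,45),310,215)
cv2.imwrite("pics/g1.png",np.hstack([a,b]))
a=grid(crop("scene",210,220,30,45),210,220);b=grid(crop("top",190,215,30,45),190,215)
cv2.imwrite("pics/g2.png",np.hstack([a,b]))
```

```text
(no output)
```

View pics/g1.png

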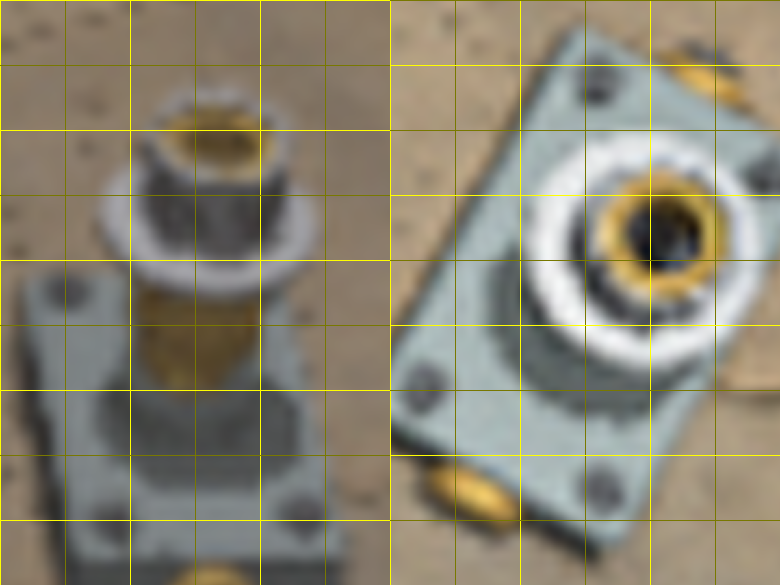

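View pics/g2.png

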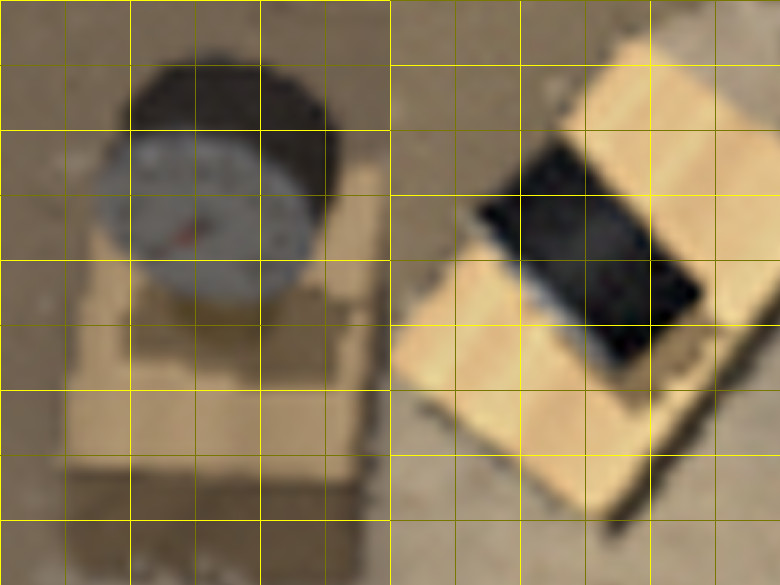

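Run:
```python
from h import *
print("sleevetop/mouth",tri((326.3,179.5),(330.65,232.4)))
print("collar",tri((325.4,185.9),(328.95,233.75)))
# block top corners (top view), from grid, z=.03
P=[(310+(585-390)/13-.5,215+22/13-.5),(310+(395-390)/13-.5,215+415/13-.5),(310+(610-390)/13-.5,215+550/13-.5)]
w=[onz("top",p,.03)[:2] for p in P];print("block",w,[np.linalg.norm(w[0]-w[1]),np.linalg.norm(w[1]-w[2])],"centre",(w[0]+w[2])/2, "xdir",np.degrees(np.arctan2(*(w[0]-w[1])[::-1])))
# gauge
print("case",tri((226.2,233.4),(204.4,234.5)))
Q=[(190+(475-390)/13-.5,215+212/13-.5),(190+(560-390)/13-.5,215+140/13-.5),(190+(703-390)/13-.5,215+292/13-.5),(190+(622-390)/13-.5,215+365/13-.5)]
w=[onz("top",p,.085)[:2] for p in Q];print("black",np.round(w,4), np.mean(w,0))
e=w[1]-w[0]+w[2]-w[3];f=w[2]-w[1]+w[3]-w[0];print("axis deg",np.degrees(np.arctan2(e[1],e[0])),np.degrees(np.arctan2(f[1],f[0])),np.linalg.norm(e)/2,np.linalg.norm(f)/2)
# stand top corners
T=[(190+(640-390)/13-.5,215+38/13-.5),(190+(390-390)/13-.5,215+355/13-.5),(190+(605-390)/13-.5,215+515/13-.5)]
w=[onz("top",p,.034)[:2] for p in T];print("stand",np.round(w,4),np.linalg.norm(w[0]-w[1]),np.linalg.norm(w[1]-w[2]),"c",(w[0]+w[2])/2,"ang",np.degrees(np.arctan2(*(w[0]-w[1])[::-1])))
print("dist",[ (k,np.round(onz("top",p,z),3)) for k,p,z in (("tin",(228,178),.028),("cup",(328,184),.055),("sand",(160,208),.03))])
s=r.read_state();print(R.from_quat(s["eef_rot"]).as_matrix().round(3),s["ee_pos"])
```

```text
sleevetop/mouth (array([ 0.5305256 , -0.16291411,  0.11299058]), [np.float64(0.0004026826622444394), np.float64(0.00040268266224452307)])
collar (array([ 0.53008533, -0.16272089,  0.08851304]), [np.float64(0.000468453472120792), np.float64(0.0004684534721209289)])
block [array([ 0.58791583, -0.15429339]), array([ 0.49473038, -0.12264083]), array([ 0.47242983, -0.17251957])] [np.float64(0.09841449802838677), np.float64(0.0546370134061335)] centre [ 0.53017283 -0.16340648] xdir -18.76122750601581
case (array([0.48005301, 0.17547474, 0.0726641 ]), [np.float64(0.0007736484022885599), np.float64(0.0007736484022886155)])
black [[0.485  0.1974]
 [0.5027 0.1823]
 [0.4754 0.1469]
 [0.4578 0.1611]] [0.48020555 0.17190851]
axis deg -39.57582637605036 -127.22199133252674 0.02290272887650909 0.045052946839538206
stand [[0.5344 0.1772]
 [0.4568 0.2192]
 [0.4294 0.1664]] 0.08823611872092198 0.0595369990056753 c [0.48191963 0.17177876] ang -28.470980679164995
dist [('tin', array([0.661, 0.142, 0.028])), ('cup', array([ 0.678, -0.15 ,  0.055])), ('sand', array([0.542, 0.324, 0.03 ]))]
[[-0.     0.327 -0.945]
 [ 0.001 -0.945 -0.327]
 [-1.    -0.001  0.   ]] [ 0.20406883 -0.59041401  0.240864  ]
```

```bash
cat > go.py <<'E'
import sys
from h import *
def go(x,y,z,yaw=-38.5):
    s=r.read_state();M=R.from_quat(s["eef_rot"]).as_matrix()
    d=M.T@(np.array([x,y,z])-s["ee_pos"])*100
    a=np.degrees(np.arctan2(M[1,1],M[0,1]))
    print("t",s["time"],"p",s["ee_pos"].round(4),"f",s["ft_force"].round(2),"w",round(s["width"],4),"yaw",a.round(2),"-> cm",d.round(2),"twist",round(-(yaw-a)/5,2), "tilt",np.degrees(np.arccos(-M[2,0])).round(2),"vel",abs(s["joint_vel"]).max().round(3))
if __name__=="__main__": go(*map(float,sys.argv[1:]))
E
python3 go.py .5303 -.163 .17
```

```text
t 0.1 p [ 0.2041 -0.5904  0.2409] f [-0.51  0.66  0.25] w 0.0868 yaw -70.93 -> cm [  7.12 -29.73 -44.8 ] twist -6.49 tilt 0.07 vel 0.002
```

Emit:
drive_tool([
  [1, -3, -4, -0.7],
  [2, -6, -8, -1.4],
  [3, -9, -12, -2.1],
  [4, -12, -16, -2.8],
  [4.5, -15, -20, -3.5],
  [5, -18, -24, -4.2],
  [5.5, -21, -28, -4.9],
  [6, -23, -32, -5.6],
  [6.5, -25, -36, -6.3],
  [7.0, -27, -40, -6.5],
  [7.1, -28.5, -43, -6.5],
  [7.1, -29.7, -44.8, -6.5],
  [7.1, -29.7, -44.8, -6.5],
  [7.1, -29.7, -44.8, -6.5],
  [7.1, -29.7, -44.8, -6.5],
  [7.1, -29.7, -44.8, -6.5],
  [7.1, -29.7, -44.8, -6.5],
], grip=135, force=20)

```text
time: 1.52
ee_pos: [0.5298, -0.165, 0.1703]
eef_rot: [-0.637, -0.307, 0.637, -0.307]
ft_force: [-0.5, -0.9, -0.1]
width: 0.0411
```

```bash
python3 go.py .5303 -.163 .12
python3 - <<'E'
from seg import *
S=8
im=[cv2.resize(grab(n)[y:y+60,x:x+50],None,fx=8,fy=8,interpolation=cv2.INTER_CUBIC) for n,x,y in(("scene",300,150),("top",305,205))]
cv2.imwrite("pics/a1.png",np.hstack(im))
E
```

```text
t 1.5167 p [ 0.5298 -0.165   0.1703] f [-0.5  -0.92 -0.05] w 0.0411 yaw -38.54 -> cm [ 5.03 -0.09 -0.19] twist -0.01 tilt 0.05 vel 0.01
```

View pics/a1.png

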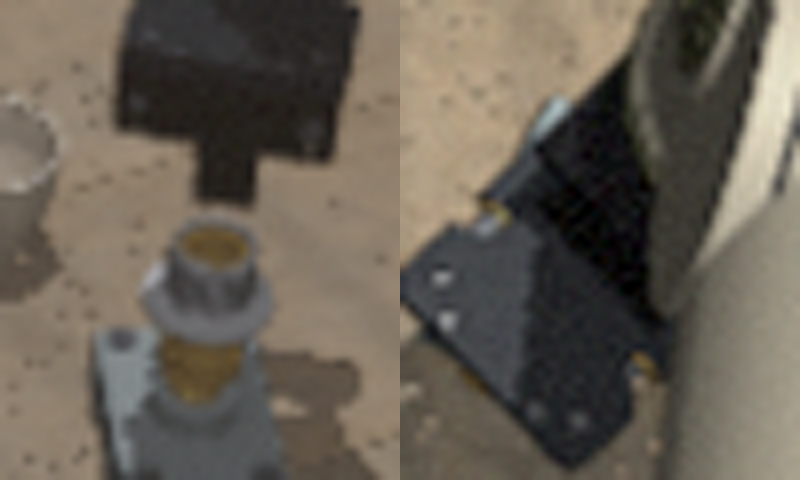

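Emit:
drive_tool([
  [1.5, -0.05, -0.1, 0],
  [3, -0.1, -0.2, 0],
  [4, -0.1, -0.2, 0],
  [4.5, -0.1, -0.2, 0],
  [5, -0.1, -0.2, 0],
  [5, -0.1, -0.2, 0],
  [5, -0.1, -0.2, 0],
])

```text
time: 2.2
ee_pos: [0.5312, -0.1617, 0.1209]
eef_rot: [0.637, 0.307, -0.637, 0.308]
ft_force: [-1.3, -0.4, -0.2]
width: 0.0409
```

```bash
python3 go.py .5303 -.163 .12
```

```text
t 2.2 p [ 0.5312 -0.1617  0.1209] f [-1.25 -0.36 -0.2 ] w 0.0409 yaw -38.45 -> cm [0.09 0.01 0.16] twist 0.01 tilt 0.02 vel 0.01
```

Emit:
drive_tool([
  [0, 0, 0.15, 0],
  [0, 0, 0.15, 0],
  [0, 0, 0.15, 0],
  [0, 0, 0.15, 0],
  [0, 0, 0.15, 0],
  [0, 0, 0.15, 0],
], grip=175, force=3)

```text
time: 2.7
ee_pos: [0.5296, -0.1622, 0.121]
eef_rot: [-0.636, -0.308, 0.637, -0.307]
ft_force: [-5.0, 1.7, 4.6]
width: 0.0344
```

```bash
python3 go.py .5303 -.163 .12
```

```text
t 2.7 p [ 0.5296 -0.1622  0.121 ] f [-5.03  1.67  4.64] w 0.0344 yaw -38.41 -> cm [0.1  0.1  0.02] twist 0.02 tilt 0.07 vel 0.002
```

Run:
```python
from seg import *
im=[cv2.resize(grab(n)[y:y+60,x:x+50],None,fx=8,fy=8,interpolation=cv2.INTER_CUBIC) for n,x,y in(("scene",300,150),("top",305,205))]
cv2.imwrite("pics/a2.png",np.hstack(im))
s=r.read_state();print(s['ft_force'],s['torque'],s['width'],s['ee_pos'])
```

```text
[-4.74640908  2.32010985  4.54487311] [0.61334714 1.07305577 0.06448058] 0.03453081620112451 [ 0.52959445 -0.16218043  0.12093261]
```

View pics/a2.png

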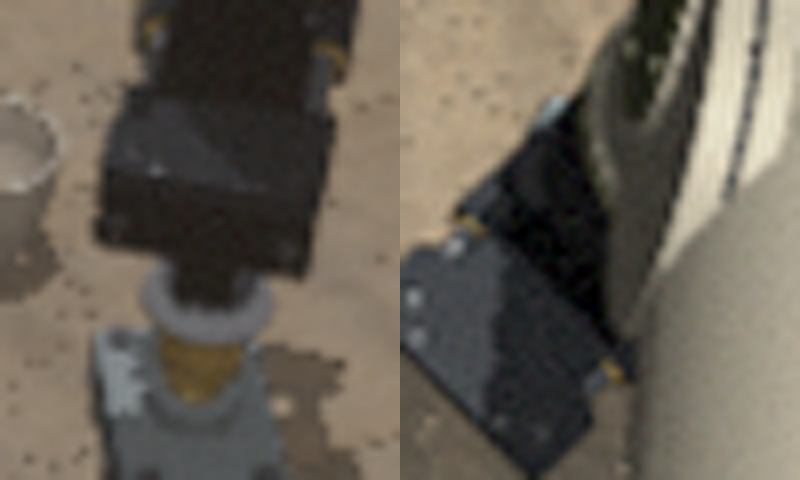

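Emit:
drive_tool([
  [0, -0.2, 0, 0],
  [0, -0.2, 0, 0],
  [0, -0.2, 0, 0],
  [0, -0.2, 0, 0],
])

```text
time: 3.13
ee_pos: [0.5291, -0.1619, 0.121]
eef_rot: [0.637, 0.307, -0.636, 0.308]
ft_force: [3.2, -2.2, 0.3]
width: 0.0341
```

```bash
python3 go.py .5303 -.163 .12
```

```text
t 3.1333 p [ 0.5291 -0.1619  0.121 ] f [ 3.24 -2.16  0.34] w 0.0341 yaw -38.45 -> cm [0.1  0.16 0.02] twist 0.01 tilt 0.1 vel 0.002
```

```bash
python3 -c "
from h import *
print(r.read_state()['joint_positions'].round(3))"
```

```text
[ 0.627  0.316 -0.482  1.777  0.164  1.087 -0.582]
```

Emit:
drive_tool([
  [0, 0.1, 0, 0],
  [0, 0.1, 0, 0],
  [0, 0.1, 0, 0],
  [0, 0.1, 0, 0],
], grip=135)

```text
time: 3.47
ee_pos: [0.529, -0.1617, 0.1203]
eef_rot: [-0.636, -0.308, 0.637, -0.307]
ft_force: [0.3, 0.2, -0.5]
width: 0.0405
```

```bash
python3 go.py .5293 -.162 .12
```

```text
t 3.4667 p [ 0.529  -0.1617  0.1203] f [ 0.3   0.21 -0.47] w 0.0405 yaw -38.42 -> cm [0.03 0.04 0.  ] twist 0.02 tilt 0.05 vel 0.003
```

Emit:
drive_tool([
  [0, 0, 0, 1.4],
  [0, 0, 0, 2.8],
  [0, 0, 0, 4.2],
  [0, 0, 0, 5.6],
  [0, 0, 0, 7],
  [0, 0, 0, 8.4],
  [0, 0, 0, 9.8],
  [0, 0, 0, 11.2],
  [0, 0, 0, 12.6],
  [0, 0, 0, 14],
  [0, 0, 0, 15.4],
  [0, 0, 0, 16.8],
  [0, 0, 0, 18],
  [0, 0, 0, 18],
  [0, 0, 0, 18],
  [0, 0, 0, 18],
])

```text
time: 4.8
ee_pos: [0.5293, -0.1619, 0.1205]
eef_rot: [-0.668, 0.231, 0.668, 0.231]
ft_force: [-0.6, -0.4, 0.5]
width: 0.041
```

Emit:
drive_tool([
  [0, 0, 0, 0],
  [0, 0, 0, 0],
  [0, 0, 0, 0],
  [0, 0, 0, 0],
  [0, 0, 0, 0],
], grip=175)

```text
time: 5.22
ee_pos: [0.5289, -0.1625, 0.1205]
eef_rot: [-0.668, 0.233, 0.668, 0.233]
ft_force: [-2.2, -1.9, 0.8]
width: 0.0327
```

```bash
python3 go.py .5293 -.162 .12 -128.5
```

```text
t 5.2167 p [ 0.5289 -0.1625  0.1205] f [-2.18 -1.93  0.81] w 0.0327 yaw -128.44 -> cm [ 0.05 -0.06  0.  ] twist 0.01 tilt 0.05 vel 0.003
```

Emit:
drive_tool([
  [0, 0.05, 0, 0],
  [0, 0.05, 0, 0],
  [0.5, 0.05, 0, 0],
  [1, 0.05, 0, 0],
  [1, 0.05, 0, 0],
  [1, 0.05, 0, 0],
], grip=142)

```text
time: 5.72
ee_pos: [0.5288, -0.1622, 0.11]
eef_rot: [-0.667, 0.233, 0.668, 0.233]
ft_force: [0.2, 0.3, 0.2]
width: 0.0387
```

```bash
python3 go.py .5285 -.1628 .107 -128.5
```

```text
t 5.7167 p [ 0.5288 -0.1622  0.11  ] f [0.21 0.27 0.17] w 0.0387 yaw -128.42 -> cm [ 0.3   0.07 -0.02] twist 0.02 tilt 0.05 vel 0.009
```

Now press down in small steps, feeling.

Emit:
drive_tool([
  [0.15, 0.03, 0, 0],
  [0.3, 0.03, 0, 0],
  [0.45, 0.03, 0, 0],
  [0.6, 0.03, 0, 0],
  [0.6, 0.03, 0, 0],
])

```text
time: 6.13
ee_pos: [0.5291, -0.1626, 0.1051]
eef_rot: [0.668, -0.233, -0.667, -0.233]
ft_force: [-2.5, 0.5, 6.1]
width: 0.0387
```

Emit:
drive_tool([
  [0.1, 0, 0, 0],
  [0.2, 0, 0, 0],
  [0.3, 0, 0, 0],
  [0.3, 0, 0, 0],
])

```text
time: 6.47
ee_pos: [0.5291, -0.1626, 0.1022]
eef_rot: [0.668, -0.233, -0.667, -0.233]
ft_force: [-2.1, 1.3, 6.0]
width: 0.0385
```

Emit:
drive_tool([
  [0.1, 0, 0, 0],
  [0.2, 0, 0, 0],
  [0.3, 0, 0, 0],
  [0.4, 0, 0, 0],
  [0.5, 0, 0, 0],
  [0.5, 0, 0, 0],
])

```text
time: 6.97
ee_pos: [0.5291, -0.1626, 0.0973]
eef_rot: [0.668, -0.233, -0.667, -0.233]
ft_force: [-2.5, 1.2, 8.6]
width: 0.0383
```

Emit:
drive_tool([
  [0.1, 0, 0, 0],
  [0.2, 0, 0, 0],
  [0.3, 0, 0, 0],
  [0.3, 0, 0, 0],
])

```text
time: 7.3
ee_pos: [0.5291, -0.1626, 0.0948]
eef_rot: [0.668, -0.233, -0.667, -0.233]
ft_force: [-4.4, 1.3, 12.2]
width: 0.0388
```

Emit:
drive_tool([
  [0.1, 0, 0, 0],
  [0.2, 0, 0, 0],
  [0.2, 0, 0, 0],
])

```text
time: 7.55
ee_pos: [0.5293, -0.1627, 0.0946]
eef_rot: [0.668, -0.233, -0.667, -0.233]
ft_force: [-13.2, 4.6, 31.0]
width: 0.0383
```

Emit:
drive_tool([
  [0.1, 0, 0, 0],
  [0.2, 0, 0, 0],
  [0.2, 0, 0, 0],
])

```text
time: 7.8
ee_pos: [0.5294, -0.1627, 0.0944]
eef_rot: [0.668, -0.233, -0.667, -0.233]
ft_force: [-21.4, 5.5, 49.3]
width: 0.0381
```

Emit:
drive_tool([
  [-0.3, 0, 0, 0],
  [-0.5, 0, 0, 0],
  [-0.8, 0, 0, 0],
  [-1.5, 0, 0, 0],
  [-1.5, 0, 0, 0],
])

```text
time: 8.22
ee_pos: [0.5295, -0.1628, 0.1058]
eef_rot: [0.668, -0.233, -0.667, -0.233]
ft_force: [0.5, -0.6, -1.2]
width: 0.0384
```

```bash
python3 go.py .5285 -.1628 .107 -128.5
python3 - <<'E'
from seg import *
im=[cv2.resize(grab(n)[y:y+60,x:x+50],None,fx=8,fy=8,interpolation=cv2.INTER_CUBIC) for n,x,y in(("scene",300,150),("top",305,205))]
cv2.imwrite("pics/a3.png",np.hstack(im))
E
```

```text
t 8.2167 p [ 0.5295 -0.1628  0.1058] f [ 0.5  -0.62 -1.17] w 0.0384 yaw -128.44 -> cm [-0.12  0.06  0.08] twist 0.01 tilt 0.1 vel 0.022
```

View pics/a3.png

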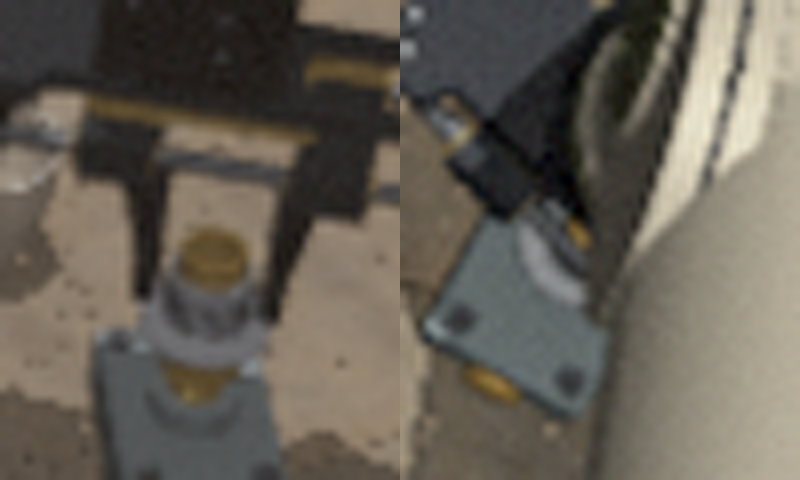

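```bash
python3 go.py .479 .174 .17 -38.5
```

```text
t 8.3167 p [ 0.529  -0.1628  0.1047] f [-0.03  0.27 -0.45] w 0.0382 yaw -128.44 -> cm [ -6.54 -23.27  24.85] twist -17.99 tilt 0.03 vel 0.009
```

Emit:
drive_tool([
  [-3.5, 0, 0, 0],
  [-7, 0, 0, -1.3],
  [-8, -2, 2.1, -2.6],
  [-8, -4.6, 4.9, -3.9],
  [-8, -7.2, 7.7, -5.2],
  [-8, -9.8, 10.5, -6.5],
  [-8, -12.4, 13.3, -7.8],
  [-8, -15, 16, -9.1],
  [-8, -17.6, 18.8, -10.4],
  [-8, -20.2, 21.6, -11.7],
  [-7.5, -22.5, 24, -13],
  [-7, -23.3, 24.8, -14.3],
  [-6.5, -23.3, 24.8, -15.6],
  [-6.5, -23.3, 24.8, -16.9],
  [-6.5, -23.3, 24.8, -18],
  [-6.5, -23.3, 24.8, -18],
  [-6.5, -23.3, 24.8, -18],
  [-6.5, -23.3, 24.8, -18],
], grip=80)

```text
time: 9.82
ee_pos: [0.4794, 0.1739, 0.1694]
eef_rot: [-0.637, -0.306, 0.637, -0.306]
ft_force: [-0.4, -0.4, 0.1]
width: 0.0597
```

```bash
python3 go.py .479 .174 .08 -38.5
python3 - <<'E'
from seg import *
f={n:grab(n) for n in("scene","top")}
for n in f: cv2.imwrite(f"pics/{n}4.png",f[n])
im=[cv2.resize(f[n][y:y+60,x:x+50],None,fx=8,fy=8,interpolation=cv2.INTER_CUBIC) for n,x,y in(("scene",200,190),("scene",300,160))]
cv2.imwrite("pics/a4.png",np.hstack(im))
E
```

```text
t 9.8167 p [0.4794 0.1739 0.1694] f [-0.41 -0.38  0.11] w 0.0597 yaw -38.64 -> cm [ 8.94 -0.04  0.01] twist -0.03 tilt 0.01 vel 0.009
```

View pics/a4.png

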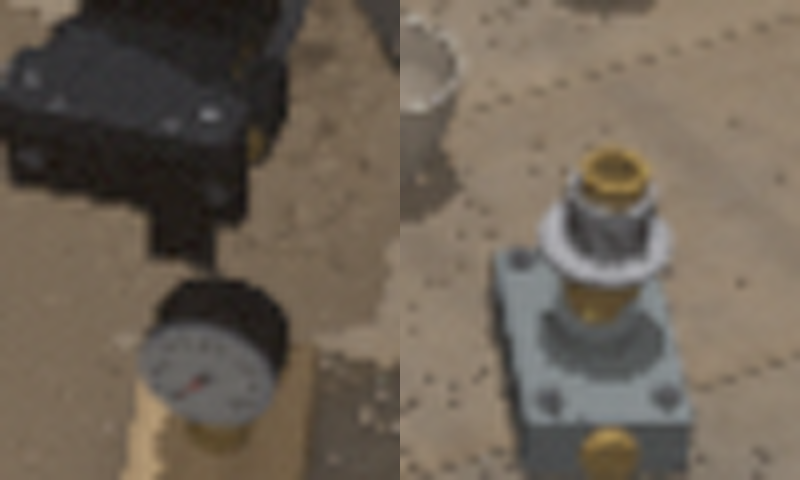

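View pics/top4.png

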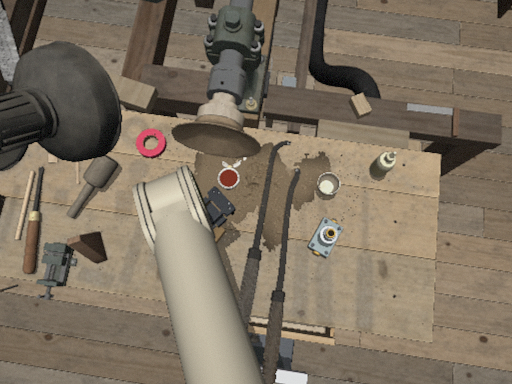

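Emit:
drive_tool([
  [3, -0.05, 0, 0],
  [6, -0.05, 0, 0],
  [8, -0.05, 0, 0],
  [9, -0.05, 0, 0],
  [9.4, -0.05, 0, 0],
  [9.4, -0.05, 0, 0],
  [9.4, -0.05, 0, 0],
])

```text
time: 10.5
ee_pos: [0.4797, 0.1747, 0.0766]
eef_rot: [0.637, 0.307, -0.636, 0.308]
ft_force: [0.5, 0.7, 0.6]
width: 0.0599
```

Emit:
drive_tool([
  [0, 0, 0, 0],
  [0, 0, 0, 0],
  [0, 0, 0, 0],
  [0, 0, 0, 0],
  [0, 0, 0, 0],
  [0, 0, 0, 0],
], grip=220, force=5)

```text
time: 11.0
ee_pos: [0.4791, 0.1744, 0.0757]
eef_rot: [0.637, 0.308, -0.637, 0.308]
ft_force: [-0.6, -0.2, -0.4]
width: 0.0279
```

```bash
python3 go.py .479 .174 .075 -38.5
python3 - <<'E'
from seg import *
print(tri((326.5,180.7),(330.65,232.4)))
f={n:grab(n) for n in("scene","top")}
im=[cv2.resize(f[n][y:y+60,x:x+50],None,fx=8,fy=8,interpolation=cv2.INTER_CUBIC) for n,x,y in(("scene",200,200),("top",180,200))]
cv2.imwrite("pics/a5.png",np.hstack(im))
E
```

```text
t 11.0 p [0.4791 0.1744 0.0757] f [-0.58 -0.23 -0.41] w 0.0279 yaw -38.43 -> cm [0.07 0.01 0.03] twist 0.01 tilt 0.02 vel 0.001
(array([ 0.53116926, -0.16418086,  0.10749053]), [np.float64(2.0762888453725627e-05), np.float64(2.0762888453575214e-05)])
```

View pics/a5.png

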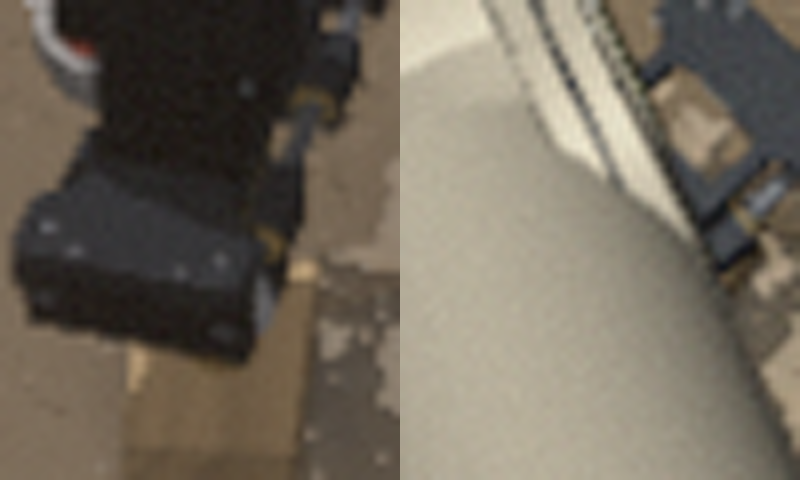

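Emit:
drive_tool([
  [0, 0, 0, 0],
  [0, 0, 0, 0],
  [0, 0, 0, 0],
  [0, 0, 0, 0],
], grip=235, force=35)

```text
time: 11.43
ee_pos: [0.4791, 0.1743, 0.0756]
eef_rot: [0.637, 0.308, -0.637, 0.308]
ft_force: [-0.6, -0.5, 2.6]
width: 0.0257
```

Emit:
drive_tool([
  [-0.5, 0, 0, 0],
  [-1.5, 0, 0, 0],
  [-3, 0, 0, 0],
  [-6, 0, 0, 0],
  [-9, 0, 0, 0],
  [-12, 0, 0, 0],
  [-12, 0, 0, 0],
  [-12, 0, 0, 0],
])

```text
time: 12.1
ee_pos: [0.4798, 0.1747, 0.1976]
eef_rot: [0.638, 0.307, -0.635, 0.308]
ft_force: [-0.6, -0.5, -2.6]
width: 0.026
```

```bash
python3 go.py .5285 -.1628 .195 -38.5
python3 - <<'E'
from seg import *
f={n:grab(n) for n in("scene","top")}
im=[cv2.resize(f[n][y:y+60,x:x+50],None,fx=8,fy=8,interpolation=cv2.INTER_CUBIC) for n,x,y in(("scene",200,170),("top",180,200))]
cv2.imwrite("pics/a6.png",np.hstack(im))
E
```

```text
t 12.1 p [0.4798 0.1747 0.1976] f [-0.58 -0.49 -2.62] w 0.026 yaw -38.43 -> cm [ 0.26 24.8  23.41] twist 0.01 tilt 0.21 vel 0.051
```

View pics/a6.png

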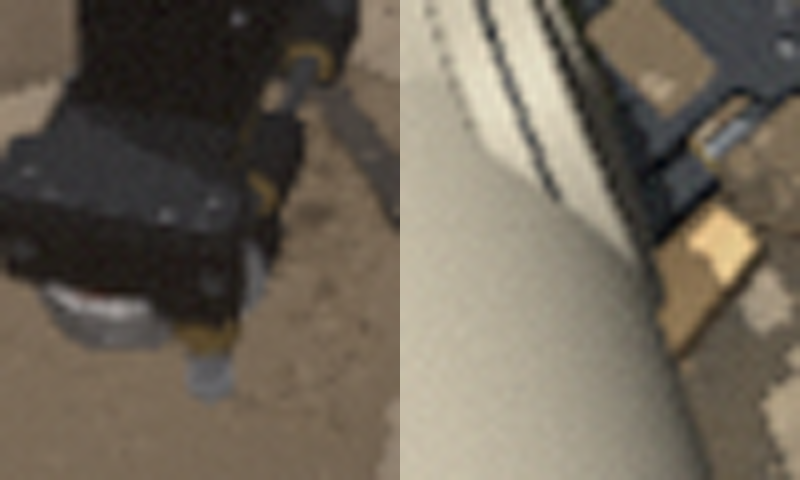

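Emit:
drive_tool([
  [-0.5, 1, 0.95, 0],
  [-0.7, 2.8, 2.65, 0],
  [-0.7, 4.8, 4.55, 0],
  [-0.7, 7, 6.6, 0],
  [-0.7, 9.2, 8.7, 0],
  [-0.7, 11.4, 10.75, 0],
  [-0.7, 13.6, 12.8, 0],
  [-0.7, 15.8, 14.9, 0],
  [-0.7, 18, 17, 0],
  [-0.7, 20, 18.9, 0],
  [-0.7, 22, 20.75, 0],
  [-0.7, 23.6, 22.3, 0],
  [-0.7, 24.6, 23.2, 0],
  [-0.7, 24.8, 23.4, 0],
  [-0.7, 24.8, 23.4, 0],
  [-0.7, 24.8, 23.4, 0],
  [-0.7, 24.8, 23.4, 0],
])

```text
time: 13.62
ee_pos: [0.5279, -0.1612, 0.2025]
eef_rot: [0.636, 0.309, -0.636, 0.308]
ft_force: [-0.9, 0.6, -2.2]
width: 0.0257
```

```bash
python3 go.py .5285 -.1628 .205 -38.5
python3 - <<'E'
from seg import *
f={n:grab(n) for n in("scene","top")}
for n in f: cv2.imwrite(f"pics/{n}7.png",f[n])
z=cv2.resize(f["scene"][155:205,300:355],None,fx=12,fy=12,interpolation=cv2.INTER_CUBIC)
cv2.imwrite("pics/a7.png",z)
E
```

```text
t 13.6167 p [ 0.5279 -0.1612  0.2025] f [-0.9   0.55 -2.22] w 0.0257 yaw -38.29 -> cm [-0.25  0.15  0.09] twist 0.04 tilt 0.03 vel 0.004
```

View pics/a7.png

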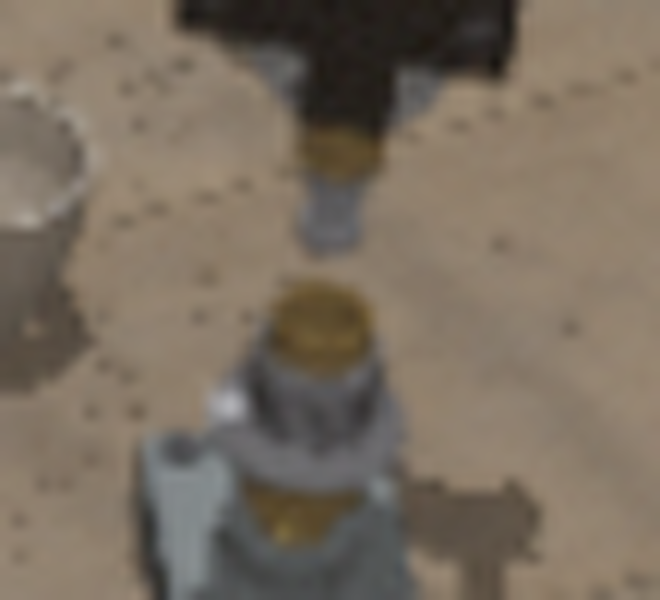

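View pics/top7.png

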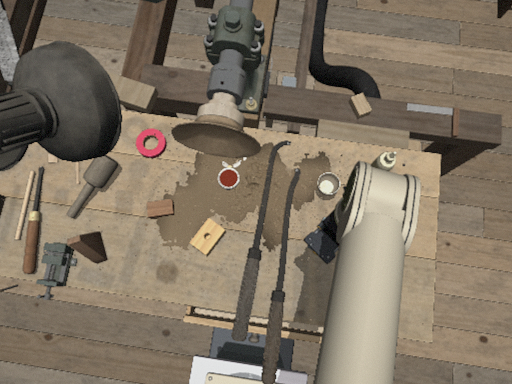

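Run:
```python
from h import *
b=np.array([.0018,0,0])
m=np.array([.5285,-.1628,.1116])
p0=proj("scene",m+b)
for z in (.134,.155,.161):
  print(z,(proj("scene",m+b+[0,0,z-.1116])-p0)*12)
print("per mm along v",(proj("scene",m+b+.001*np.array([-.622,-.783,0]))-p0)*12,"along u",(proj("scene",m+b+.001*np.array([.783,-.622,0]))-p0)*12, "mouth pix in crop",(p0-[300,155]+.5)*12)
im=cv2.imread("pics/scene7.png")[155:205,300:355];z=cv2.resize(im,None,fx=12,fy=12,interpolation=cv2.INTER_CUBIC)
hsv=cv2.cvtColor(z,cv2.COLOR_BGR2HSV)
for y in (190,200,210,220,230,240): 
    row=hsv[y,270:400];k=np.where(row[:,1]<50)[0]+270;print("plug",y,k.min(),k.max(),(k.min()+k.max())/2)
for y in (140,150,160,290,300,310,320,330,340,350):
    k=np.where(hsv[y,240:420,1]>110)[0]+240
    if len(k):print("gold",y,k.min(),k.max(),(k.min()+k.max())/2)
```

```text
0.134 [ 10.06681324 -70.54060282]
0.155 [  19.69271839 -137.99165564]
0.161 [  22.47720328 -157.5032168 ]
per mm along v [4.04439381 0.68260968] along u [ 0.55964943 -2.5153251 ] mouth pix in crop [322.69852716 305.11263126]
plug 190 306 371 338.5
plug 200 301 367 334.0
plug 210 296 367 331.5
plug 220 295 368 331.5
plug 230 296 366 331.0
plug 240 299 364 331.5
gold 140 309 378 343.5
gold 150 305 380 342.5
gold 160 310 377 343.5
gold 290 295 339 317.0
gold 300 286 357 321.5
gold 310 279 368 323.5
gold 320 280 369 324.5
gold 330 278 367 322.5
gold 340 277 365 321.0
gold 350 283 361 322.0
```

Emit:
drive_tool([
  [0.5, 0.16, 0.05, 0],
  [1, 0.16, 0.05, 0],
  [1.4, 0.16, 0.05, 0],
  [1.4, 0.16, 0.05, 0],
  [1.4, 0.16, 0.05, 0],
  [1.4, 0.16, 0.05, 0],
])

```text
time: 14.22
ee_pos: [0.5288, -0.1645, 0.1886]
eef_rot: [0.637, 0.308, -0.637, 0.308]
ft_force: [0.1, -0.4, -1.6]
width: 0.0258
```

```bash
cat > uv.py <<'E'
from h import *
s=r.read_state();p=s["ee_pos"];u=np.array([.7826,-.6225]);v=np.array([-.6225,-.7826])
print("t",s["time"],"du(need)mm",(.51508-p[:2]@u)*1e3,"dv vs felt axis",(-.20152-p[:2]@v)*1e3,"z",p[2].round(4),"f uvz",(s["ft_force"][:2]@u).round(2),(s["ft_force"][:2]@v).round(2),s["ft_force"][2].round(2),"tq",s["torque"].round(2),"w",round(s["width"],4))
E
python3 uv.py
python3 - <<'E'
from seg import *
f=grab("scene");cv2.imwrite("pics/scene8.png",f)
z=cv2.resize(f[155:205,300:355],None,fx=12,fy=12,interpolation=cv2.INTER_CUBIC)
cv2.imwrite("pics/a8.png",z)
hsv=cv2.cvtColor(z,cv2.COLOR_BGR2HSV)
for y in range(210,290,10): 
    k=np.where(hsv[y,270:400,1]<50)[0]+270
    if len(k):print("plug",y,k.min(),k.max(),(k.min()+k.max())/2)
for y in range(290,360,10):
    k=np.where(hsv[y,240:420,1]>110)[0]+240
    if len(k):print("gold",y,k.min(),k.max(),(k.min()+k.max())/2)
E
```

```text
t 14.2167 du(need)mm -1.1519351497414343 dv vs felt axis -1.084919553485747 z 0.1886 f uvz 0.35 0.22 -1.63 tq [-0.03 -0.03  0.  ] w 0.0258
plug 220 309 366 337.5
plug 230 306 373 339.5
plug 240 305 370 337.5
plug 250 300 368 334.0
plug 260 297 372 334.5
plug 270 299 372 335.5
plug 280 307 366 336.5
gold 290 296 303 299.5
gold 300 284 352 318.0
gold 310 280 368 324.0
gold 320 281 369 325.0
gold 330 279 367 323.0
gold 340 278 363 320.5
gold 350 281 361 321.0
```

View pics/a8.png

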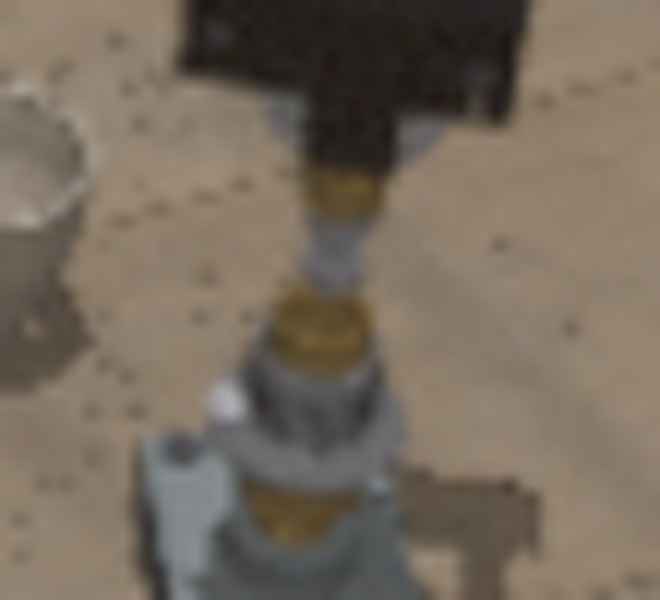

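Emit:
drive_tool([
  [0, -0.1, -0.17, 0],
  [0, -0.1, -0.17, 0],
  [0, -0.1, -0.17, 0],
  [0, -0.1, -0.17, 0],
  [0, -0.1, -0.17, 0],
  [0, -0.1, -0.17, 0],
])

```text
time: 14.77
ee_pos: [0.529, -0.1626, 0.1886]
eef_rot: [-0.637, -0.308, 0.637, -0.308]
ft_force: [-0.5, -0.6, -2.5]
width: 0.0257
```

```bash
cat > vis.py <<'E'
from seg import *
import sys
acc=0;N=3
for i in range(N): acc=acc+grab("scene").astype(np.float32)/N
f=acc.astype(np.uint8)
z=cv2.resize(f[155:205,300:355],None,fx=12,fy=12,interpolation=cv2.INTER_CUBIC)
cv2.imwrite(sys.argv[1],z)
hsv=cv2.cvtColor(z,cv2.COLOR_BGR2HSV)
for y in range(210,300,10): 
    k=np.where(hsv[y,270:400,1]<50)[0]+270
    if len(k):print("plug",y,k.min(),k.max(),(k.min()+k.max())/2)
for y in range(290,360,10):
    k=np.where(hsv[y,240:420,1]>110)[0]+240
    if len(k):print("gold",y,k.min(),k.max(),(k.min()+k.max())/2)
E
python3 uv.py;python3 vis.py pics/a9.png;python3 uv.py
```

```text
t 14.7667 du(need)mm -0.15083851200814458 dv vs felt axis 0.5643944504540033 z 0.1886 f uvz -0.06 0.8 -2.49 tq [-0.05  0.01 -0.03] w 0.0257
plug 220 300 314 307.0
plug 230 299 364 331.5
plug 240 299 365 332.0
plug 250 292 364 328.0
plug 260 292 365 328.5
plug 270 294 363 328.5
plug 280 301 358 329.5
plug 290 314 341 327.5
gold 300 285 355 320.0
gold 310 279 367 323.0
gold 320 280 369 324.5
gold 330 277 367 322.0
gold 340 277 365 321.0
gold 350 282 363 322.5
t 14.9167 du(need)mm -0.1468652756532185 dv vs felt axis 0.5766485313103975 z 0.1886 f uvz 0.56 0.38 -1.94 tq [-0.03 -0.06  0.05] w 0.0257
```

View pics/a9.png

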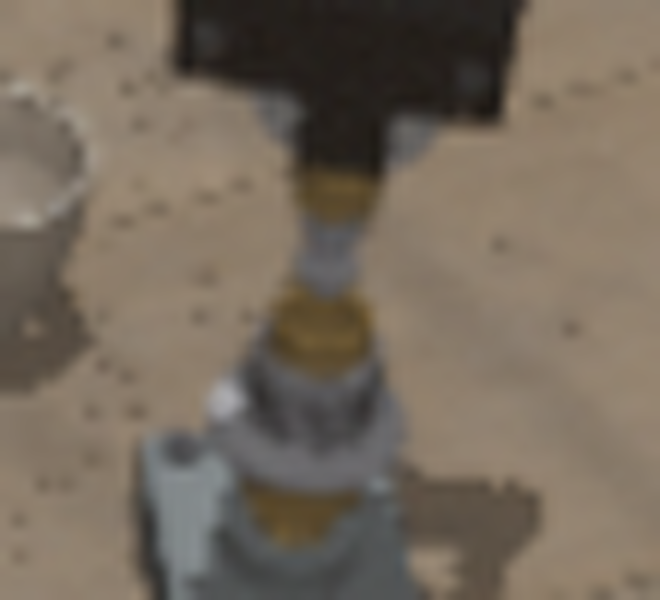

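Emit:
drive_tool([
  [0.2, 0, -0.03, 0],
  [0.4, 0, -0.03, 0],
  [0.6, 0, -0.03, 0],
  [0.7, 0, -0.03, 0],
  [0.7, 0, -0.03, 0],
  [0.7, 0, -0.03, 0],
])

```text
time: 15.42
ee_pos: [0.5292, -0.1623, 0.1815]
eef_rot: [-0.637, -0.308, 0.637, -0.308]
ft_force: [0.6, -0.7, -1.8]
width: 0.0259
```

```bash
python3 uv.py
```

```text
t 15.4167 du(need)mm -0.11234381115055037 dv vs felt axis 0.8865290156888639 z 0.1815 f uvz 0.86 0.16 -1.75 tq [ 0.07 -0.02 -0.04] w 0.0259
```

Emit:
drive_tool([
  [0.1, 0, 0, 0],
  [0.2, 0, 0, 0],
  [0.3, 0, 0, 0],
  [0.3, 0, 0, 0],
])

```text
time: 15.75
ee_pos: [0.5291, -0.1623, 0.1783]
eef_rot: [-0.637, -0.308, 0.637, -0.308]
ft_force: [-0.4, -0.3, -2.2]
width: 0.0255
```

```bash
python3 uv.py
```

```text
t 15.75 du(need)mm -0.06712221859972445 dv vs felt axis 0.8330515527458227 z 0.1783 f uvz -0.12 0.45 -2.15 tq [-0.02  0.05  0.05] w 0.0255
```

Emit:
drive_tool([
  [0.1, 0, 0, 0],
  [0.2, 0, 0, 0],
  [0.3, 0, 0, 0],
  [0.3, 0, 0, 0],
])

```text
time: 16.08
ee_pos: [0.5291, -0.1624, 0.1753]
eef_rot: [-0.637, -0.308, 0.637, -0.308]
ft_force: [-0.5, 0.2, -2.1]
width: 0.0261
```

Emit:
drive_tool([
  [0.1, 0, 0, 0],
  [0.2, 0, 0, 0],
  [0.3, 0, 0, 0],
  [0.3, 0, 0, 0],
])

```text
time: 16.42
ee_pos: [0.5291, -0.1624, 0.1723]
eef_rot: [-0.637, -0.308, 0.637, -0.307]
ft_force: [-0.9, 0.4, -2.2]
width: 0.0258
```

```bash
python3 uv.py;python3 vis.py pics/a10.png >/dev/null
```

```text
t 16.4167 du(need)mm -0.02739623356406984 dv vs felt axis 0.7632693067852747 z 0.1723 f uvz -0.92 0.23 -2.21 tq [-0.16  0.16 -0.02] w 0.0258
```

View pics/a10.png

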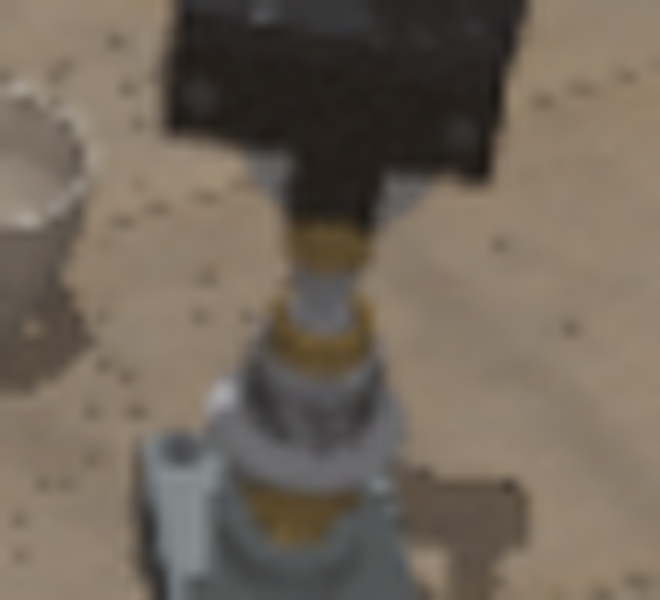

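Emit:
drive_tool([
  [0.15, 0, 0, 0],
  [0.3, 0, 0, 0],
  [0.45, 0, 0, 0],
  [0.6, 0, 0, 0],
  [0.75, 0, 0, 0],
  [0.9, 0, 0, 0],
  [0.9, 0, 0, 0],
])

```text
time: 17.15
ee_pos: [0.5291, -0.1623, 0.1632]
eef_rot: [-0.637, -0.308, 0.637, -0.307]
ft_force: [-1.6, -0.6, -3.1]
width: 0.0255
```

Emit:
drive_tool([
  [0.1, 0, 0, 0],
  [0.2, 0, 0, 0],
  [0.3, 0, 0, 0],
  [0.3, 0, 0, 0],
])

```text
time: 17.48
ee_pos: [0.5289, -0.1622, 0.1602]
eef_rot: [-0.636, -0.308, 0.637, -0.307]
ft_force: [-3.0, 0.7, -2.7]
width: 0.0258
```

```bash
python3 uv.py
```

```text
t 17.4833 du(need)mm 0.24661655482904887 dv vs felt axis 0.7846508561005494 z 0.1602 f uvz -2.76 1.29 -2.69 tq [ 0.07  0.79 -0.03] w 0.0258
```

Emit:
drive_tool([
  [0.1, -0.05, 0, 0],
  [0.2, -0.05, 0, 0],
  [0.2, -0.05, 0, 0],
])

```text
time: 17.73
ee_pos: [0.5288, -0.1619, 0.159]
eef_rot: [-0.637, -0.308, 0.637, -0.308]
ft_force: [-4.9, 1.3, 5.1]
width: 0.0257
```

Emit:
drive_tool([
  [0.1, 0, 0, 0],
  [0.2, 0, 0, 0],
  [0.2, 0, 0, 0],
])

```text
time: 17.98
ee_pos: [0.5288, -0.1618, 0.1576]
eef_rot: [-0.637, -0.308, 0.637, -0.308]
ft_force: [-7.5, 2.1, 10.8]
width: 0.0253
```

```bash
python3 uv.py
```

```text
t 17.9833 du(need)mm 0.5415656608048769 dv vs felt axis 1.0325852048252981 z 0.1576 f uvz -7.18 3.05 10.84 tq [0.33 2.1  0.02] w 0.0253
```

Emit:
drive_tool([
  [0, -0.08, 0.03, 0],
  [0, -0.15, 0.06, 0],
  [0, -0.15, 0.06, 0],
])

```text
time: 18.23
ee_pos: [0.5281, -0.1616, 0.1577]
eef_rot: [0.637, 0.307, -0.636, 0.308]
ft_force: [-2.1, 0.3, 6.3]
width: 0.0259
```

```bash
python3 uv.py
```

```text
t 18.2333 du(need)mm 1.173568683231374 dv vs felt axis 0.7977769679052837 z 0.1577 f uvz -1.87 1.1 6.27 tq [-0.02  0.66  0.02] w 0.0259
```

Emit:
drive_tool([
  [0.1, -0.06, 0.01, 0],
  [0.2, -0.08, 0.02, 0],
  [0.2, -0.08, 0.02, 0],
])

```text
time: 18.48
ee_pos: [0.5277, -0.1614, 0.1561]
eef_rot: [0.638, 0.307, -0.636, 0.308]
ft_force: [-2.2, 0.2, 9.0]
width: 0.0257
```

```bash
python3 uv.py
```

```text
t 18.4833 du(need)mm 1.5820810801502327 dv vs felt axis 0.663938629648475 z 0.1561 f uvz -1.8 1.24 8.99 tq [-0.09  0.76 -0.01] w 0.0257
```

Emit:
drive_tool([
  [0.1, -0.03, 0.01, 0],
  [0.15, -0.05, 0.02, 0],
  [0.15, -0.05, 0.02, 0],
])

```text
time: 18.73
ee_pos: [0.5277, -0.1614, 0.1552]
eef_rot: [0.638, 0.306, -0.636, 0.309]
ft_force: [-2.6, 0.3, 12.7]
width: 0.0254
```

```bash
python3 uv.py;python3 vis.py pics/a11.png >/dev/null
```

```text
t 18.7333 du(need)mm 1.6469470572476608 dv vs felt axis 0.6346451890236748 z 0.1552 f uvz -2.24 1.35 12.7 tq [-0.12  0.81  0.01] w 0.0254
```

View pics/a11.png

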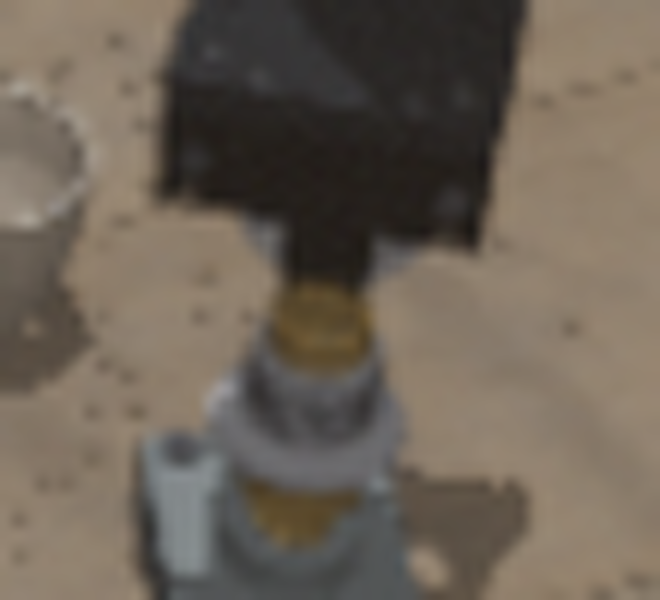

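Emit:
drive_tool([
  [0.05, 0, 0, 0],
  [0.1, 0, 0, 0],
  [0.1, 0, 0, 0],
])

```text
time: 19.13
ee_pos: [0.5278, -0.1614, 0.1539]
eef_rot: [0.638, 0.306, -0.635, 0.309]
ft_force: [-0.2, -1.1, 3.4]
width: 0.0255
```

```bash
python3 uv.py
```

```text
t 19.1333 du(need)mm 1.5380219265737072 dv vs felt axis 0.6927018253283512 z 0.1539 f uvz 0.54 0.98 3.4 tq [-0.33 -0.09  0.01] w 0.0255
```

Force dropped from 12.7 to 3.4 N: probably tripped. Look.

```bash
python3 vis.py pics/a12.png >/dev/null
```

```text
(no output)
```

View pics/a12.png

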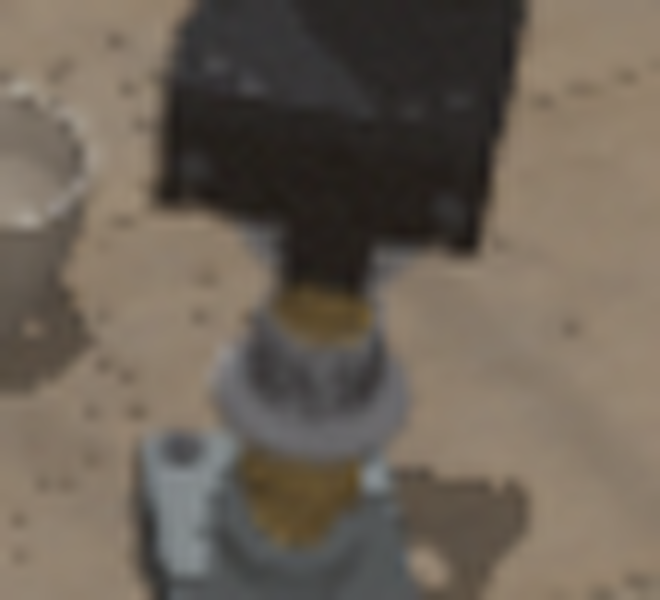

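Emit:
drive_tool([
  [0, 0, 0, 0],
  [0, 0, 0, 0],
  [0, 0, 0, 0],
  [0, 0, 0, 0],
  [0, 0, 0, 0],
  [0, 0, 0, 0],
], grip=80)

```text
time: 19.78
ee_pos: [0.5259, -0.161, 0.1519]
eef_rot: [-0.637, -0.308, 0.637, -0.308]
ft_force: [-0.6, 0.5, -0.1]
width: 0.0559
```

```bash
python3 uv.py;python3 vis.py pics/a13.png >/dev/null
```

```text
t 19.7833 du(need)mm 3.277099560610619 dv vs felt axis -0.09029311011679586 z 0.1519 f uvz -0.73 -0.02 -0.11 tq [-0.07 -0.05  0.02] w 0.0559
```

View pics/a13.png

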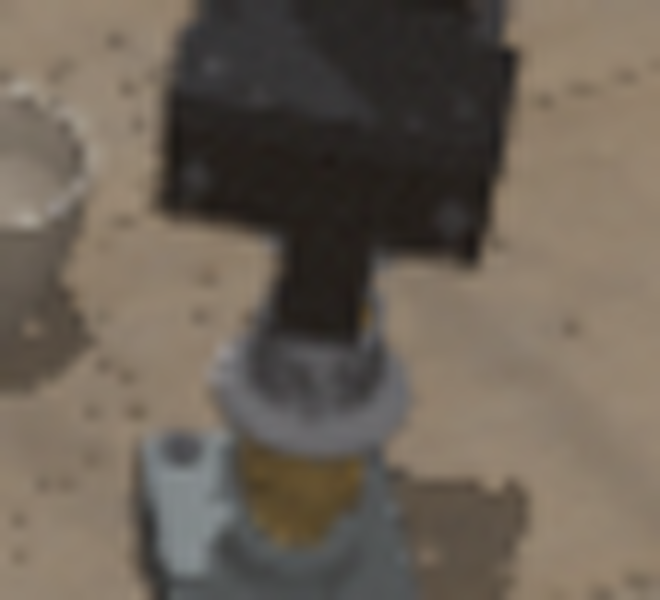

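Free of contact. Recentre in the jaw direction and rise.

Emit:
drive_tool([
  [0, 0.2, 0, 0],
  [-0.5, 0.2, 0, 0],
  [-2, 0.2, 0, 0],
  [-4, 0.2, 0, 0],
  [-7, 0.2, 0, 0],
  [-10, 0.2, 0, 0],
  [-13, 0.2, 0, 0],
  [-13, 4, 3, 0],
  [-13, 4, -1, 0],
  [-13, 4, -5, 0],
  [-13, 4, -9, 0],
  [-13, 4, -13, 0],
  [-13, 4, -16, 0],
  [-13, 4, -19, 0],
  [-13, 4, -19, 0],
  [-13, 4, -19, 0],
  [-13, 4, -19, 0],
  [-13, 4, -19, 0],
])

```text
time: 21.43
ee_pos: [0.6752, -0.0386, 0.2824]
eef_rot: [-0.637, -0.307, 0.637, -0.307]
ft_force: [0.6, -0.7, -0.2]
width: 0.0595
```

```bash
python3 uv.py
python3 - <<'E'
from seg import *
f={n:grab(n) for n in("scene","top")}
for n in f: cv2.imwrite(f"pics/{n}9.png",f[n])
im=[cv2.resize(f[n][y:y+60,x:x+50],None,fx=8,fy=8,interpolation=cv2.INTER_CUBIC) for n,x,y in(("scene",300,160),("top",305,205))]
cv2.imwrite("pics/a14.png",np.hstack(im))
E
```

```text
t 21.4333 du(need)mm -37.33989953712058 dv vs felt axis 188.5779286520781 z 0.2824 f uvz 0.89 0.18 -0.18 tq [ 0.02 -0.04  0.01] w 0.0595
```

View pics/a14.png

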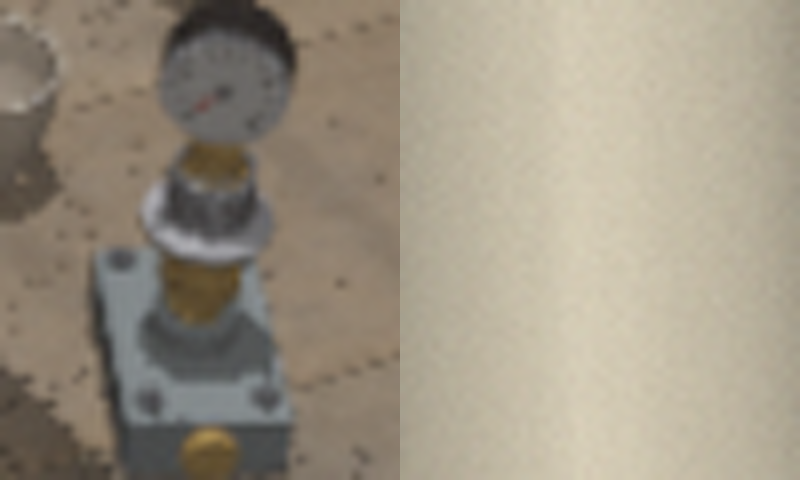

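View pics/top9.png

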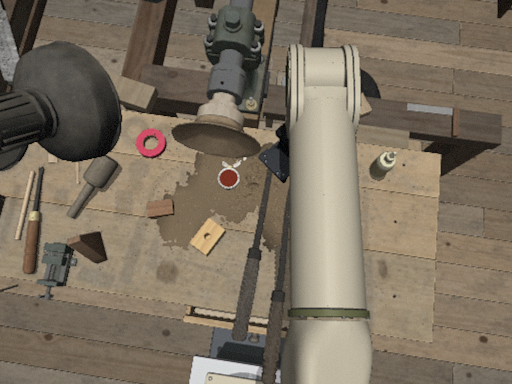

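```bash
python3 -c "
from bench import r
print(r.close_job(), r.read_state()['time'])"
```

```text
the job is handed in; nothing more can be done
the job is handed in; nothing more can be done
```

The gauge is fitted. I pushed the sleeve down until its catch held it, then let go. I took the gauge from the stand and pressed the plug in; the upward force fell from about 13 N to 3 N when the catch tripped. The gauge was then released, and the job was handed in at about 21.5 s.

**Last checks, scene camera:**
- The sleeve is up over the plug.
- The case centre is within about a pixel of where an upright gauge on the coupler's axis would put it.
- The tin, cup and sanding block show no visible movement.
- The arm is clear of everything, with wrist force below about 1 N.

**Disagreements and misses:**
- **Coupler position:** the camera put the coupler's axis about 1.8 mm away from where I felt it with the fingers. I used the felt position, and the image for the plug's sideways offset.
- **Sleeve push:** I overshot onto the sleeve's hard stop. Wrist force reached about 49 N vertical, about 54 N in all, against the 60 N limit.
- **Plug force:** including the gauge's weight, the plug was pressed in with at most about 15 N.
- **Top view:** the arm blocked the top camera's view of the coupler at the end, so the final tilt check rests on the scene view alone.

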